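# Run the microtome blade holder to its stop and clamp it with the slot key

## Task

Wind the black handwheel of the microtome slide clockwise by its red crank handle until the blade holder is right up against its stop; then take the orange slot key out of its blue stand and, with the key alone, turn both brass slotted clamp screws clockwise, fully home against their end stops. Finally put the key back in its stand as it stood, upright with its collar on the rim, and let go; the blade holder must still be at its stop. Never touch the blade holder or its screws with the robot itself, only with the key, and leave the two bottles and the tip box undisturbed.

Things in the scene. Friction and masses are not known exactly. Their poses are not given: they have to be found in the camera images.
- microtome: White slide bed fixed to the bench, 150 mm (own x) by 290 mm (own y), origin on the worktop under its middle. Own z up. The blade holder slides along +y towards a grey stop bridge (top 60 mm above the worktop) with two red buttons at its +y end; the handwheel is at its -y end. Position and yaw vary.
- wheel_hub (a point): Centre of the handwheel's upper face, on its vertical axis, 63 mm above the worktop; fixed to the bed. The wheel is a black disc 106 mm across, 13 mm thick.
- crank (a point): Foot of the red crank handle, on the wheel's upper face (63 mm above the worktop), 42 mm from the wheel axis; moves with the wheel. The handle is an upright rod 18 mm across that ends 43 mm above this point. It can be pushed round with closed fingers from above (about 7 N).
- wheel (a joint): Handwheel angle, rad; grows as the wheel turns clockwise seen from above. Starts at about 0 to 1.2 and reads 2.4 when the blade holder meets its stop. The wheel stays where it is left.
- carriage (a joint): Travel of the blade holder along the bed's +y, m: 0.025 m per rad of the wheel; starts at 0 to 0.03, 0.060 at the stop. The wheel drives it.
- blade_holder: Aluminium saddle, 136 mm (x) by 83 mm (y), top face 44 mm above the worktop, with a grey blade holder 38 mm wide and 90 mm high (above the worktop) in its middle, a red guard strip along its ridge, and the two clamp screws in front of and behind that. Origin at the worktop height under its middle, axes as the bed's.
- screw_front_top (a point): Centre of the upper face of the clamp screw nearer the robot (45 mm to -x of the saddle's middle), 58 mm above the worktop. Brass head 44 mm across, with a slot right across it, 8 mm wide and 10 mm deep, open at both ends. x of this point runs along the slot, z up; it turns with the screw.
- screw_rear_top (a point): The same for the clamp screw farther from the robot (45 mm to +x of the saddle's middle).
- screw_front (a joint): Angle of the front clamp screw, rad, growing clockwise seen from above; starts at 0 to 0.2, end stop (fully home) at 1.4. It turns stiffly (0.08 N m) and stays where it is left.
- screw_rear (a joint): The same for the rear clamp screw.
- slot_key: Slot key, 126 mm high, upright, blade down, 0.13 kg; origin at the middle of the blade's lower end; z up, x along the blade's width, y across its thickness. Blade 30 mm wide, 5 mm thick (3 mm over the lowest 4 mm), 12 mm high; shank 16 mm across; black collar 60 mm across, 70 to 76 mm up; flat orange grip 52 (x) by 16 mm (y), 76 to 126 mm up, to be gripped across its 16 mm.
- key_stand: Key stand fixed to the bench: round dark foot 72 mm across and 8 mm thick, with an upright blue tube, 52 mm outside, 42 mm inside, its rim 85 mm above the worktop. Origin on the worktop on the tube's axis. The key hangs in the tube by its collar: its origin is then 15 mm above the worktop.
- reagent_a: Amber reagent bottle with a blue cap, 42 mm across, 92 mm high, a bystander; origin at the centre of its underside.
- reagent_b: White reagent bottle with a red cap, 34 mm across, 78 mm high, a bystander; origin at the centre of its underside.
- tip_box_yellow: Yellow pipette tip box with a clear lid, 90 by 126 mm, 92 mm high, a bystander; origin at the centre of its underside.
Things that resemble listed ones, but are neither listed nor needed, are in the scene too. Of the things that look like the key_stand, the larger one is meant.

How it is judged:
By the outcome, as a careful person would: the job done as asked, in the order asked, and still so for the second after the job is handed in, with the robot touching nothing.
It also fails if it takes over 72 s, if anything falls off the work surface, if the arm or the gripper's body presses on something with over 40 N, if the wrist force passes 120 N, or if a joint passes its speed limit or range.

## Robot

A 7-joint arm with a two-finger parallel gripper is mounted at the origin on a cart in front of the work surface, level with it; the furniture and walls round the work are solid. World frame = base frame: x ahead of the robot, y to its left, z up, the work surface at z = 0. Lengths are in m, angles in rad, forces in N, time in s.
With the tool pointing down it reaches from about 0.425 to 0.875 m from the base axis. Payload 9.9 kg.
Tool frame: the origin (TCP) lies midway between the tips of the shut fingers; the grasp point (between the pads) lies 19 mm behind it (arm.tcp_to_grasp is the distance from the TCP to the grasp point, in m); z points along the fingers, y is the line along which they close (so a half turn about z gives the same grasp; the last joint's range is limited). The gripper opens to 85 mm and grips with 20 to 120 N. Pads are 22 mm wide; open, the fingers measure 114 mm over their backs; the gripper's body (76 mm by 85 mm) begins 54 mm behind the grasp point. The pads swing forward as they close: fully open they stand 13 mm farther back than shut.
Start: joints at [1.068, 0.576, 0.025, 1.437, -0.015, 1.129, -0.057], TCP at [0.275, -0.617, 0.231] pointing down, gripper open.
Joint ranges: [-2.76, 2.76], [-0.34, 2.15], [-1.52, 1.57], [0.19, 2.46], [-1.09, 4.23], [0.17, 1.99], [-2.82, 2.82]. Speed limits (rad/s): [2.22, 2.22, 3.01, 3.01, 3.14, 3.14, 3.14].

## Interface

Orientations are given as a rotation vector (axis times angle).
In Python, from plant import arm gives the robot as it stands.
- The arm moves only by the tool send_rows, never from a script. Its argument "targets" is a list of rows, each a list of 7 numbers: the finger opening in mm, from 0 to 85.4, then the shift along the tool's x, y, z in mm, then the turn, a rotation vector about the tool's x, y, z in degrees. In form: [[hand, dx, dy, dz, wx, wy, wz], ...]. A call has 1 to 12 rows; each row is the pose to reach, as a shift and turn from the pose commanded when the call began, along the tool's axes at that moment; what a row does not reach only later rows make up. A row lasts 1/8 s, in which the tool goes at most 62.5 mm and 10.7 degrees, less where a joint would pass 70% of its speed; a pose out of reach is approached as far as the arm can. A call with a gripper value outside its range is refused whole. The fingers move at their own pace and stop on an object; "grip_force" is the grip in N (left out, the last holds). Time passes only in rows, so rows that repeat a pose let the fingers close. It gives the time, the measured TCP pose, the force, the opening and the grip force at its end, in the units of the state.
- arm.get_obs(): the state, without advancing time (a new reading comes with each control period).
- arm.read_camera(name): name is "scene" or "top" or "wrist"; returns the picture (400x640x3 uint8, red, green, blue); there is no depth.
- arm.camera_model(name): a dict with "intrinsics" (3x3 intrinsics, pixels), "k1" (the pictures are not rectified: a ray, as slopes to the right and down, at radius r is drawn at 1 + k1 r^2 times it, then the intrinsics apply), "R" (3x3) and "t" (3): a world point X has camera coordinates R X + t; the wrist camera has in their place "hand_eye" (4x4, takes a point from camera to tool coordinates, whose origin is the TCP and whose axes are the flange's). Camera axes: x right, y down, z forward; pixel columns grow to the right and rows downward; lengths in m; the calibration is good to about 2 mm. A picture is of the moment at which its call begins: read the wrist's pose just before it. camera_model takes no time and is no camera call.
- arm.job_done(): hands the job in; it is judged then, once.
Trained networks look in the newest picture that a camera, given by its name, has taken for a name from the list of things; names that differ only in an ending like _2 or _b are one class to them, and where a whole thing is asked for, a point or a joint stands for the part that bears it (a point fixed in the world has none). Each returns a list of dicts, best first, with "score" (0 to 1); they miss things now and then, are a little off and sometimes report something else, mostly with a low value. They report only what shows in the picture. A call takes as long as a camera call. They do not tell look-alikes from the thing itself.
- arm.masks_of(camera, thing): "region" (400x640 bool, what is visible of it) and "pixel" ([column, row] in pixels, amid what is visible of it).
The state is a dict: "t": time; "joint_positions": joint angles; "joint_velocities": joint speeds; "effort": joint torques, N m; "tcp_pos": TCP position; "eef_rot": TCP orientation; "contact_force": force on the tool from outside, world axes, zero at the start; "ft_torque": the same for the moment, N m; "grip_width": opening from 0.0 (shut) to 1.0 (fully open); "gripper_force": force on a finger pad.
Only numpy, scipy, OpenCV 4.12 (cv2) and the standard library are available. Lean on these libraries where they do the work, as an engineer would, in place of code of your own. Each camera call takes 0.05 s, during which the arm holds its last target. There are 200 camera calls.

## Working session

There is one attempt and no reset: what is moved stays moved. The work goes in short steps, Python scripts to look and compute and a tool call to move; the robot and the scene stay as the last step left them, time stands still between calls to the robot, and variables do not carry over. Pictures are saved under pics/ and viewed, at most 10 in all, crops included, and the job is handed in when it is done.

Besides the shell and the picture viewer there is one more tool, called as name([rows], argument=value, ...), one row to a line, values as JSON. send_rows: Moves the arm, as the interface text tells. Its arguments: {"type":"object","properties":{"targets":{"type":"array","items":{"type":"array","items":{"type":"number"}}},"grip_force":{"type":"number"}},"required":["targets"]}

```bash
ls; mkdir -p pics
cat > h.py <<'E'
import numpy as np, cv2
from scipy.spatial.transform import Rotation as Rn
from plant import arm
def cam(name):
    m=arm.camera_model(name); K=np.array(m["intrinsics"]); k1=m["k1"]
    if "R" in m: R=np.array(m["R"]); t=np.array(m["t"]); return K,k1,R,t
    o=arm.get_obs(); T=np.eye(4); T[:3,:3]=Rn.from_rotvec(o["eef_rot"]).as_matrix(); T[:3,3]=o["tcp_pos"]
    C=np.linalg.inv(T@np.array(m["hand_eye"])); return K,k1,C[:3,:3],C[:3,3]
def proj(c,X):
    K,k1,R,t=c; p=np.atleast_2d(X)@R.T+t; s=p[:,:2]/p[:,2:]; r2=(s**2).sum(1,keepdims=True)
    s=s*(1+k1*r2); return s@K[:2,:2].T+K[:2,2]
def back(c,px,z):
    K,k1,R,t=c; px=np.atleast_2d(np.array(px,float))
    s=cv2.undistortPoints(px[:,None],K,np.array([k1,0,0,0,0.])).reshape(-1,2)
    d=np.c_[s,np.ones(len(s))]@R; o=-R.T@t
    return o+d*((z-o[2])/d[:,2])[:,None]
def snap(name,f=None):
    c=cam(name); im=arm.read_camera(name)
    if f: cv2.imwrite("pics/"+f,im[:,:,::-1])
    return c,im
E
python3 - <<'E'
from h import *
o=arm.get_obs(); print(o["tcp_pos"],o["eef_rot"],arm.tcp_to_grasp)
cs,a=snap("scene"); ct,b=snap("top")
cv2.imwrite("pics/a.png",a[:,:,::-1]);cv2.imwrite("pics/b.png",b[:,:,::-1])
for n in ["top","scene"]:
    c=cam(n)
    for th,z in [("microtome",.03),("wheel",.063),("crank",.085),("blade_holder",.044),("screw_front_top",.058),("slot_key",.13),("key_stand",.085),("reagent_a",.09),("reagent_b",.07),("tip_box_yellow",.09)]:
        for d in arm.masks_of(n,th)[:3]:
            print(n,th,round(d["score"],2),np.round(d["pixel"]),d["region"].sum(),back(c,d["pixel"],z)[0].round(3))
E
```

```text
pics
[ 0.27433207 -0.61626453  0.23044468] [-3.07140469e+00 -6.52779585e-01  6.53094231e-04] 0.0187
top microtome 0.87 [361. 181.] 3634 [ 0.578 -0.112  0.03 ]
top wheel 0.85 [388. 179.] 806 [ 0.577 -0.198  0.063]
top crank 0.64 [386. 181.] 843 [ 0.565 -0.187  0.085]
top blade_holder 0.68 [352. 182.] 1004 [ 0.572 -0.081  0.044]
top screw_front_top 0.5 [346. 192.] 143 [ 0.533 -0.058  0.058]
top slot_key 0.72 [224. 216.] 284 [0.448 0.317 0.13 ]
top slot_key 0.6 [353. 181.] 992 [ 0.554 -0.077  0.13 ]
top slot_key 0.18 [394. 245.] 100 [ 0.356 -0.197  0.13 ]
top key_stand 0.5 [235. 224.] 208 [0.43  0.295 0.085]
top key_stand 0.48 [357. 182.] 3680 [ 0.562 -0.094  0.085]
top reagent_a 0.66 [393. 250.] 108 [ 0.344 -0.202  0.09 ]
top reagent_a 0.56 [280. 226.] 163 [0.422 0.152 0.09 ]
top reagent_a 0.4 [386. 182.] 802 [ 0.561 -0.189  0.09 ]
top reagent_b 0.66 [393. 250.] 108 [ 0.345 -0.206  0.07 ]
top reagent_b 0.56 [280. 226.] 163 [0.424 0.154 0.07 ]
top reagent_b 0.4 [386. 182.] 802 [ 0.565 -0.192  0.07 ]
top tip_box_yellow 0.77 [446. 240.] 1182 [ 0.374 -0.368  0.09 ]
scene microtome 0.69 [22
[... 275 characters left out ...]
er 0.64 [333. 186.] 1090 [ 0.583 -0.075  0.044]
scene screw_front_top 0.69 [343. 196.] 159 [ 0.52  -0.07   0.058]
scene slot_key 0.96 [219. 265.] 574 [0.416 0.334 0.13 ]
scene slot_key 0.66 [337. 190.] 4047 [ 0.489 -0.028  0.13 ]
scene slot_key 0.42 [369. 172.] 704 [ 0.505 -0.143  0.13 ]
scene key_stand 0.83 [223. 281.] 551 [0.402 0.337 0.085]
scene key_stand 0.6 [186. 300.] 454 [0.395 0.429 0.085]
scene reagent_a 0.91 [289. 252.] 415 [0.396 0.168 0.09 ]
scene reagent_a 0.65 [417. 223.] 259 [ 0.313 -0.169  0.09 ]
scene reagent_b 0.91 [289. 252.] 415 [0.41  0.162 0.07 ]
scene reagent_b 0.65 [417. 223.] 259 [ 0.325 -0.183  0.07 ]
scene tip_box_yellow 0.8 [460. 195.] 1769 [ 0.337 -0.341  0.09 ]
```

Run:
```python
import cv2,numpy as np
a=cv2.imread("pics/a.png")[120:340,150:510]; b=cv2.imread("pics/b.png")[130:280,180:500]
cv2.imwrite("pics/a2.png",cv2.resize(a,None,fx=2.2,fy=2.2,interpolation=cv2.INTER_CUBIC))
cv2.imwrite("pics/b2.png",cv2.resize(b,None,fx=2.5,fy=2.5,interpolation=cv2.INTER_CUBIC))
```

```text
(no output)
```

View pics/a2.png

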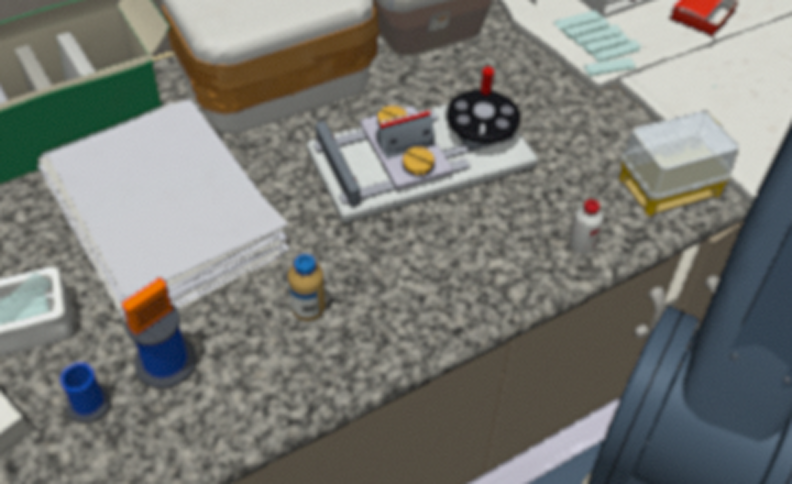

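View pics/b2.png

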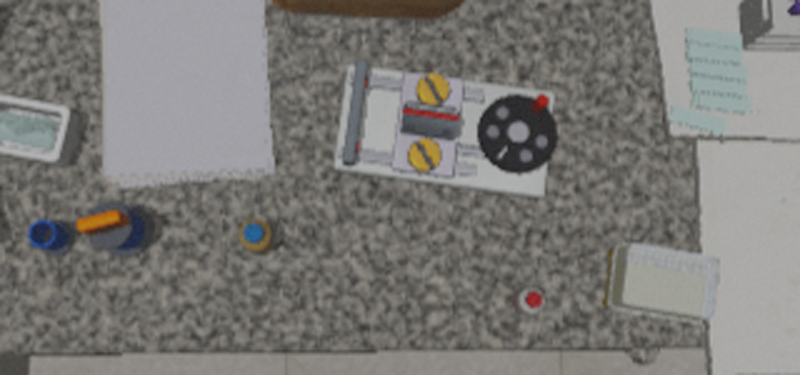

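The scene and top views agree. The microtome is at about (0.57, -0.11), with its +y end to the left and a yaw of about -7°. The crank is on the far right of the wheel. The key stands in the larger blue stand at about (0.43, 0.31), next to a small look-alike stand. The amber bottle, white bottle and tip box lie on the near side. Next I'll move the wrist camera over the microtome.

```bash
cat >> h.py <<'E'
def yaw(): 
    R=Rn.from_rotvec(arm.get_obs()["eef_rot"]).as_matrix(); return np.degrees(np.arctan2(R[1,0],R[0,0]))
def shift(X,yw=None):
    "tool shift (mm) and wz (deg) from measured pose to world X with tool-x heading yw"
    o=arm.get_obs(); R=Rn.from_rotvec(o["eef_rot"]).as_matrix()
    d=R.T@(np.array(X)-o["tcp_pos"])*1000
    w=0 if yw is None else -((yw-yaw()+180)%360-180)
    return d.round(1),round(w,1)
E
python3 - <<'E'
from h import *
m=arm.camera_model("wrist");print(np.array(m["hand_eye"]).round(3),np.array(m["intrinsics"]).round(),m["k1"])
print(yaw(),shift([.50,-.15,.36],90),shift([.50,-.15,.36],0))
E
```

```text
[[-0.001 -0.945 -0.328  0.084]
 [ 1.    -0.    -0.001 -0.001]
 [ 0.    -0.328  0.945 -0.142]
 [ 0.     0.     0.     1.   ]] [[351.   0. 321.]
 [  0. 351. 199.]
 [  0.   0.   1.]] -0.05171538745612445
23.99341743724253 (array([ 395.8, -334.7, -128.7]), np.float64(-66.0)) (array([ 395.8, -334.7, -128.7]), np.float64(24.0))
```

send_rows([
  [85,45,-36,-30,0,0,-6],
  [85,95,-75,-50,0,0,-12],
  [85,140,-112,-60,0,0,-18],
  [85,190,-150,-60,0,0,-24],
  [85,235,-188,-60,0,0,-30],
  [85,285,-226,-60,0,0,-36],
  [85,330,-264,-60,0,0,-42],
  [85,375,-301,-50,0,0,-48],
  [85,422,-339,-40,0,0,-54],
  [85,470,-377,-30,0,0,-59],
  [85,470,-377,-30,0,0,-59],
  [85,470,-377,-30,0,0,-59],
])

```text
t: 2.6
tcp_pos: [0.5504, -0.0815, 0.2612]
eef_rot: [2.353, 2.081, -0.001]
contact_force: [-0.0, -0.1, 0.5]
grip_width: 0.994
gripper_force: 0.0
```

Run:
```python
from h import *
o=arm.get_obs(); print(o["t"],o["tcp_pos"],yaw(),o["joint_positions"].__repr__())
c,im=snap("wrist","w1.png")
np.savez("w1.npz",K=c[0],k1=c[1],R=c[2],t=c[3])
for th,z in [("wheel",.063),("crank",.085),("screw_front_top",.058)]:
    for d in arm.masks_of("wrist",th)[:3]:
        print(th,round(d["score"],2),np.round(d["pixel"]),d["region"].sum(),back(c,d["pixel"],z)[0].round(3))
```

```text
2.6 [ 0.55041497 -0.08150616  0.26117895] 82.98196649223317 array([ 0.31525642,  0.38702257, -0.36413294,  1.70131798,  0.15342793,
        1.08180028, -0.21910491])
wheel 0.79 [348. 265.] 6834 [ 0.565 -0.193  0.063]
crank 0.66 [347. 261.] 6693 [ 0.564 -0.176  0.085]
screw_front_top 0.86 [309. 154.] 1442 [ 0.539 -0.067  0.058]
```

View pics/w1.png

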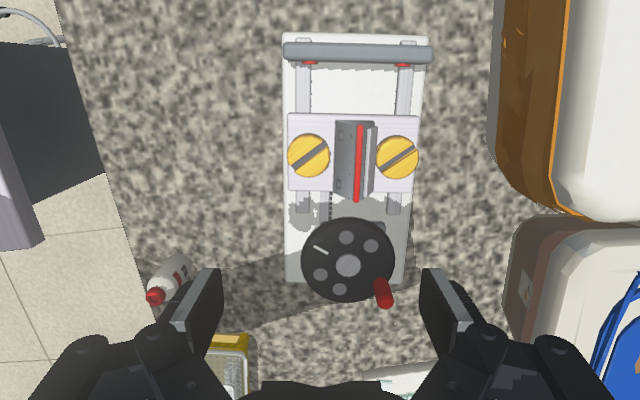

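The wrist view is clear. The front and rear screws are at about (308,155) and (397,157), the hub is at (347,265), and the crank leans to its lower right with its top near (386,300). I'll measure these.

```bash
cat > meas.py <<'E'
from h import *
def blobs(mask,n,amin=60):
    k,l,s,ce=cv2.connectedComponentsWithStats(mask.astype(np.uint8)); 
    return [(ce[i],l==i) for i in sorted(range(1,k),key=lambda i:-s[i,4])[:n] if s[i,4]>=amin]
def brass(c,im):
    h=cv2.cvtColor(im,cv2.COLOR_RGB2HSV); m=(h[...,0]>15)&(h[...,0]<32)&(h[...,1]>120)&(h[...,2]>110)
    m=cv2.morphologyEx(m.astype(np.uint8),cv2.MORPH_OPEN,np.ones((3,3)))
    mc=cv2.morphologyEx(m,cv2.MORPH_CLOSE,np.ones((9,9))); out=[]
    for ce,b in blobs(mc,4,300):
        ys,xs=np.nonzero(b); hull=cv2.convexHull(np.c_[xs,ys].astype(np.int32))
        P=back(c,hull[:,0].astype(float),.058)[:,:2].astype(np.float32); (e,sz,_)=cv2.fitEllipse(P)
        hm=np.zeros(b.shape,np.uint8); cv2.fillConvexPoly(hm,hull,1); hm=cv2.erode(hm,np.ones((5,5)))
        ys,xs=np.nonzero((hm>0)&(m==0)); Q=back(c,np.c_[xs,ys].astype(float),.055)[:,:2]
        ang=np.nan
        if len(Q)>10:
            v=np.linalg.svd(Q-Q.mean(0),full_matrices=False)[2][0]; ang=np.degrees(np.arctan2(v[1],v[0]))%180
        out.append((np.array(e),np.array(sz),ang,ce,len(Q)))
    return out
def red(im):
    h=cv2.cvtColor(im,cv2.COLOR_RGB2HSV); return ((h[...,0]<6)|(h[...,0]>174))&(h[...,1]>150)&(h[...,2]>90)
E
python3 - <<'E'
from meas import *
z=np.load("w1.npz"); c=(z["K"],float(z["k1"]),z["R"],z["t"]); im=cv2.imread("pics/w1.png")[:,:,::-1].copy()
for r in brass(c,im): print("brass",r[0].round(4),r[1].round(4),round(r[2],1),r[3].round(),r[4])
for ce,b in blobs(red(im),8,20):
    ys,xs=np.nonzero(b); print("red",ce.round(1),b.sum(),xs.min(),xs.max(),ys.min(),ys.max(),back(c,ce,.085)[0].round(4))
g=im.max(2).astype(int); 
for cc,rr,zz in [(347,265,.063),(386,302,.106),(376,284,.063),(287,33,.018),(427,38,.018),(284,282,.018),(284,45,.06),(432,50,.06)]:
    print(cc,rr,back(c,[cc,rr],zz)[0].round(4))
# black wheel disc
m=(g<75); m[310:]=0
b=max((x for x in blobs(m,6,500)),key=lambda x:-abs(x[0]-[347,262]).sum())[1]
ys,xs=np.nonzero(b); hull=cv2.convexHull(np.c_[xs,ys].astype(np.int32))[:,0].astype(float)
P=back(c,hull,.063)[:,:2].astype(np.float32); print("wheel",cv2.fitEllipse(P),b.sum(),xs.min(),xs.max(),ys.min(),ys.max())
E
```

```text
Traceback (most recent call last):
  File "meas.py", line 13, in brass
    ys,xs=np.nonzero((hm>0)&(m==0)); Q=back(c,np.c_[xs,ys].astype(float),.055)[:,:2]
                                       ~~~~^^^^^^^^^^^^^^^^^^^^^^^^^^^^^^^^^^^
  File "h.py", line 14, in back
    s=cv2.undistortPoints(px[:,None],K,np.array([k1,0,0,0,0.])).reshape(-1,2)
      ~~~~~~~~~~~~~~~~~~~^^^^^^^^^^^^^^^^^^^^^^^^^^^^^^^^^^^^^^
cv2.error: OpenCV(4.12.0) /io/opencv/modules/calib3d/src/undistort.dispatch.cpp:347: error: (-215:Assertion failed) CV_IS_MAT(_src) && CV_IS_MAT(_dst) && (_src->rows == 1 || _src->cols == 1) && (_dst->rows == 1 || _dst->cols == 1) && _src->cols + _src->rows - 1 == _dst->rows + _dst->cols - 1 && (CV_MAT_TYPE(_src->type) == CV_32FC2 || CV_MAT_TYPE(_src->type) == CV_64FC2) && (CV_MAT_TYPE(_dst->type) == CV_32FC2 || CV_MAT_TYPE(_dst->type) == CV_64FC2) in function 'cvUndistortPointsInternal'
```

```bash
sed -i 's|        ys,xs=np.nonzero((hm>0)&(m==0)); Q=|        ys,xs=np.nonzero((hm>0)\&(m==0))\n        if len(xs)<10 or not .03<sz[1]<.06: continue\n        Q=|; s|blobs(mc,4,300)|blobs(mc,9,300)|' meas.py
cat > m1.py <<'E'
from meas import *
z=np.load("w1.npz"); c=(z["K"],float(z["k1"]),z["R"],z["t"]); im=cv2.imread("pics/w1.png")[:,:,::-1].copy()
for r in brass(c,im): print("brass",r[0].round(4),r[1].round(4),round(r[2],1),r[3].round(),r[4])
for ce,b in blobs(red(im),8,20):
    ys,xs=np.nonzero(b); print("red",ce.round(1),b.sum(),xs.min(),xs.max(),ys.min(),ys.max(),back(c,ce,.085)[0].round(4))
g=im.max(2).astype(int); 
for cc,rr,zz in [(347,265,.063),(386,302,.106),(376,284,.063),(287,33,.018),(427,38,.018),(284,282,.018),(284,45,.06),(432,50,.06)]:
    print(cc,rr,back(c,[cc,rr],zz)[0].round(4))
m=(g<75); m[310:]=0
b=max((x for x in blobs(m,6,500)),key=lambda x:-abs(x[0]-[347,262]).sum())[1]
ys,xs=np.nonzero(b); hull=cv2.convexHull(np.c_[xs,ys].astype(np.int32))[:,0].astype(float)
P=back(c,hull,.063)[:,:2].astype(np.float32); print("wheel",cv2.fitEllipse(P),b.sum(),xs.min(),xs.max(),ys.min(),ys.max())
E
python3 m1.py
```

```text
brass [ 0.6258 -0.0813] [0.0418 0.0437] 28.7 [397. 157.] 184
brass [ 0.5379 -0.0686] [0.0422 0.0429] 29.9 [308. 155.] 244
brass [ 0.4104 -0.2854] [0.0324 0.0503] 178.4 [230. 342.] 65
red [357.8 163.2] 405 354 362 125 201 [ 0.5844 -0.0757  0.085 ]
red [384.8 296.8] 263 377 392 279 308 [ 0.6003 -0.2246  0.085 ]
red [151.3 293.7] 39 146 157 291 296 [ 0.3511 -0.1914  0.085 ]
347 265 [ 0.5642 -0.1938  0.063 ]
386 302 [ 0.5985 -0.216   0.106 ]
376 284 [ 0.5942 -0.2221  0.063 ]
287 33 [0.531  0.0506 0.018 ]
427 38 [0.6714 0.0292 0.018 ]
284 282 [ 0.4829 -0.2346  0.018 ]
284 45 [0.5299 0.0358 0.06  ]
432 50 [0.6635 0.0156 0.06  ]
wheel ((0.5650312900543213, -0.18979512155056), (0.10296207666397095, 0.10621295124292374), 171.8134002685547) 4939 301 394 218 302
```

Estimates: bed yaw is about -8.3°, the hub is at (0.564, -0.193), the crank is at (0.597, -0.221), and about 105° remains to turn. I'll straddle the crank loosely with the fingers and carry it round.

send_rows([
  [55,-22,10,15,0,0,-10],
  [55,-44,21,30,0,0,-20],
  [55,-66,32,45,0,0,-30],
  [55,-88,42,60,0,0,-40],
  [55,-110,53,75,0,0,-50],
  [55,-133,63,90,0,0,-56],
  [55,-133,63,110,0,0,-56],
  [55,-133,63,110,0,0,-56],
  [55,-133,63,140,0,0,-56],
  [55,-133,63,170,0,0,-56],
  [55,-133,63,188,0,0,-56],
  [28,-133,63,188,0,0,-56],
])

```text
t: 4.3
tcp_pos: [0.5965, -0.2207, 0.0729]
eef_rot: [-1.1, -2.941, 0.0]
contact_force: [0.1, -0.6, -0.7]
grip_width: 0.444
gripper_force: 0.0
```

Run:
```python
from h import *
c,im=snap("wrist","w2.png"); print(yaw(),arm.get_obs()["tcp_pos"])
```

```text
138.99351843606473 [ 0.59713738 -0.22079373  0.07388201]
```

View pics/w2.png

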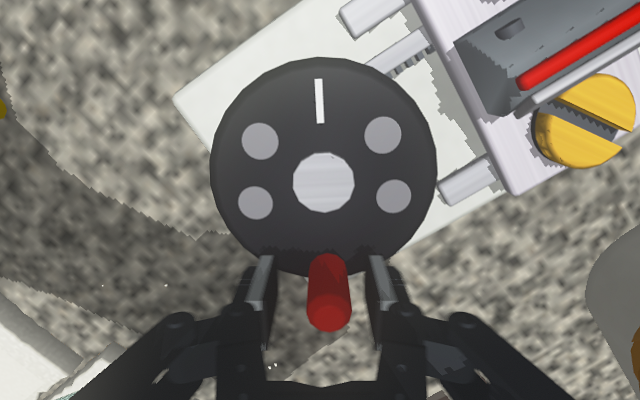

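The rod stands centred between the fingers, at about (329,270), with the hub straight ahead at (323,182). I'll check the hub position in tool axes.

Run:
```python
from h import *
c=cam("wrist"); o=arm.get_obs(); R=Rn.from_rotvec(o["eef_rot"]).as_matrix()
for p,z in [((323,182),.063),((328.5,262),.063),((329,313),.106)]:
    X=back(c,p,z)[0]; print(p,X.round(4),(R.T@(X-o["tcp_pos"])*1000).round(1))
for f in np.arange(9,117,9): a=np.radians(f); print(int(f),(42-42*np.cos(a)).round(1),(-42*np.sin(a)).round(1))
```

```text
(323, 182) [ 0.5668 -0.1933  0.063 ] [40.9  0.8 10.9]
(328.5, 262) [ 0.5995 -0.2181  0.063 ] [-0.1  3.6 10.9]
(329, 313) [ 0.5972 -0.2171  0.106 ] [  2.4   2.9 -32.1]
9 0.5 -6.6
18 2.1 -13.0
27 4.6 -19.1
36 8.0 -24.7
45 12.3 -29.7
54 17.3 -34.0
63 22.9 -37.4
72 29.0 -39.9
81 35.4 -41.5
90 42.0 -42.0
99 48.6 -41.5
108 55.0 -39.9
```

send_rows([
  [26,0,0,0,0,0,0],
  [26,0.5,-6.6,0,0,0,9],
  [26,2.1,-13,0,0,0,18],
  [26,4.6,-19,0,0,0,27],
  [26,8,-24.5,0,0,0,36],
  [26,12,-29.5,0,0,0,45],
  [26,17,-34,0,0,0,54],
  [26,22.5,-37.5,0,0,0,63],
  [26,28.5,-40,0,0,0,72],
  [26,35,-41.5,0,0,0,81],
  [26,41.5,-42,0,0,0,90],
  [26,41.5,-42,0,0,0,90],
])

```text
t: 5.85
tcp_pos: [0.5405, -0.2255, 0.075]
eef_rot: [2.857, 1.299, 0.007]
contact_force: [3.7, -2.0, -1.2]
grip_width: 0.307
gripper_force: 2.1
```

Run:
```python
from meas import *
o=arm.get_obs(); print(o["tcp_pos"],yaw(),o["contact_force"].round(1))
c,im=snap("top","t2.png")
R=Rn.from_rotvec(o["eef_rot"]).as_matrix()
cw,iw=snap("wrist","w3.png")
for ce,b in blobs(red(iw),6,20): X=back(cw,ce,.085)[0]; print("red",ce.round(),b.sum(),(R.T@(X-o["tcp_pos"])*1000).round(1))
for r in brass(cw,iw): print("brass",r[0].round(4),r[1].round(4),round(r[2],1),r[3].round(),r[4])
```

```text
[ 0.54051742 -0.22548439  0.07496563] 48.906319055612485 [ 3.7 -2.  -1.2]
red [331. 289.] 2531 [ -3.2   3.  -10. ]
```

View pics/w3.png

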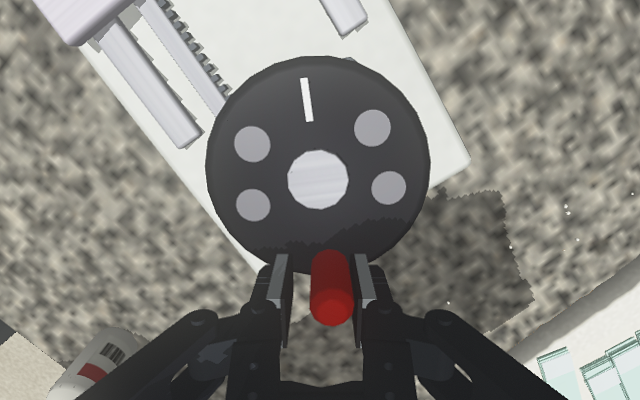

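The rod is against the right finger at (331,289) and the wheel has followed. I'll continue in small steps and watch the force.

send_rows([
  [26,0.1,-3,0,0,0,4],
  [26,0.4,-6,0,0,0,8],
  [26,0.9,-8.7,0,0,0,12],
  [26,0.9,-8.7,0,0,0,12],
])

```text
t: 6.45
tcp_pos: [0.5347, -0.2197, 0.0749]
eef_rot: [2.976, 0.995, 0.007]
contact_force: [6.4, -2.7, 0.5]
grip_width: 0.305
gripper_force: 2.9
```

send_rows([
  [26,0.1,-3,0,0,0,4],
  [26,0.1,-3,0,0,0,4],
])

```text
t: 6.7
tcp_pos: [0.5329, -0.2175, 0.0749]
eef_rot: [3.009, 0.89, 0.008]
contact_force: [4.8, -3.3, 1.1]
grip_width: 0.309
gripper_force: 3.0
```

send_rows([
  [26,0.1,-3,0,0,0,4],
  [26,0.1,-3,0,0,0,4],
])

```text
t: 6.95
tcp_pos: [0.5312, -0.2151, 0.0749]
eef_rot: [3.039, 0.784, 0.007]
contact_force: [4.0, -4.5, 1.0]
grip_width: 0.306
gripper_force: 3.1
```

send_rows([
  [26,0.1,-3,0,0,0,4],
  [26,0.4,-6,0,0,0,8],
  [26,0.4,-6,0,0,0,8],
])

```text
t: 7.32
tcp_pos: [0.5311, -0.2126, 0.075]
eef_rot: [3.082, 0.568, 0.014]
contact_force: [13.9, -14.3, -9.5]
grip_width: 0.308
gripper_force: 9.0
```

send_rows([
  [26,0.1,-3,0,0,0,4],
  [26,0.1,-3,0,0,0,4],
])

```text
t: 7.58
tcp_pos: [0.5318, -0.2122, 0.0752]
eef_rot: [3.097, 0.457, 0.02]
contact_force: [19.6, -21.7, -18.1]
grip_width: 0.304
gripper_force: 13.4
```

Run:
```python
from meas import *
o=arm.get_obs(); print(o["tcp_pos"],yaw(),o["contact_force"].round(1))
c,im=snap("scene","s2.png"); c,im=snap("top","t3.png")
print(back(c,[[0,0]],.05).round(2)); a=cv2.imread("pics/s2.png")[140:240,260:420]; b=im[140:220,290:440,::-1]
a=cv2.resize(a,(640,400),interpolation=cv2.INTER_CUBIC); b=cv2.resize(b,(640,341),interpolation=cv2.INTER_CUBIC)
cv2.imwrite("pics/ab.png",cv2.resize(np.vstack([a,b]),(518,600)))
```

```text
[ 0.53181927 -0.21223535  0.07518633] 16.808258103692705 [ 19.6 -21.7 -18.1]
[[1.24 1.16 0.05]]
```

View pics/ab.png

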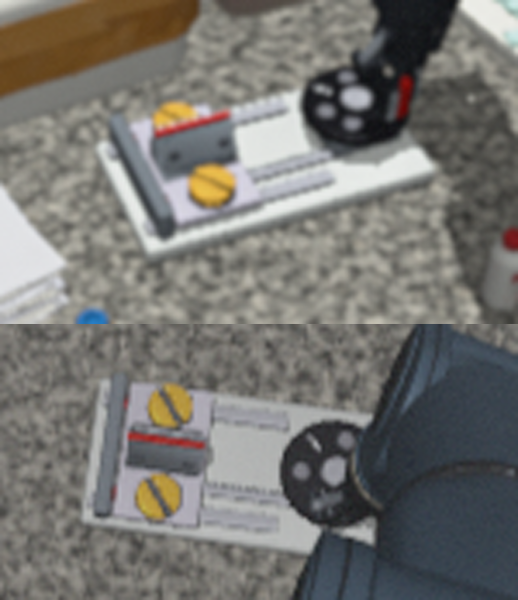

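The force has jumped to about 35 N and both views show the saddle against the stop buttons. I'll back off, open, lift and go to the viewing pose.

send_rows([
  [26,0,4,0,0,0,0],
  [60,0,4,0,0,0,0],
  [60,0,4,0,0,0,0],
  [60,0,4,-40,0,0,0],
  [60,0,4,-95,0,0,0],
  [60,10,-24,-140,0,0,-10],
  [60,22,-53,-160,0,0,-20],
  [60,34,-82,-185,0,0,-30],
  [60,46,-111,-185,0,0,-40],
  [60,58,-140,-185,0,0,-50],
  [60,70,-169,-185,0,0,-60],
  [60,70,-169,-185,0,0,-66],
])

```text
t: 9.18
tcp_pos: [0.5421, -0.0199, 0.2583]
eef_rot: [-2.342, -2.092, -0.001]
contact_force: [1.1, -0.5, 0.4]
grip_width: 0.707
gripper_force: 0.0
```

send_rows([
  [60,0,0,0,0,0,0],
  [60,0,0,0,0,0,0],
])

```text
t: 9.43
tcp_pos: [0.5424, -0.0239, 0.2583]
eef_rot: [-2.356, -2.078, 0.001]
contact_force: [0.2, -0.5, -0.5]
grip_width: 0.7
gripper_force: 0.0
```

Run:
```python
from meas import *
o=arm.get_obs(); print(o["t"],o["tcp_pos"],yaw(),np.round(o["joint_positions"],2),np.abs(o["joint_velocities"]).max())
c,im=snap("wrist","w4.png")
for r in brass(c,im): print("brass",r[0].round(4),r[1].round(4),round(r[2],1),r[3].round(),r[4])
for ce,b in blobs(red(im),6,20): X=back(c,ce,.085)[0]; print("red",ce.round(),b.sum(),X.round(4))
# key from scene and top: orange
for n in ["scene","top"]:
    cc,i2=snap(n,"k_%s.png"%n); h=cv2.cvtColor(i2,cv2.COLOR_RGB2HSV); m=(h[...,0]>4)&(h[...,0]<14)&(h[...,1]>190)&(h[...,2]>150)
    for ce,b in blobs(m,2,15): print(n,"orange",ce.round(1),b.sum(),back(cc,ce,.116)[0].round(4))
    m=(h[...,0]>105)&(h[...,0]<125)&(h[...,1]>170)
    for ce,b in blobs(m,3,15): print(n,"blue",ce.round(1),b.sum(),back(cc,ce,.05)[0].round(4))
```

```text
9.425 [ 0.54240059 -0.02389525  0.25825953] 82.8272993887607 [ 0.09  0.36 -0.19  1.74  0.08  1.05 -0.25] 0.005626383615064402
brass [ 0.6321 -0.0342] [0.042  0.0445] 28.7 [412. 166.] 166
brass [ 0.5443 -0.0215] [0.0419 0.0435] 30.1 [324. 164.] 226
red [375. 172.] 423 [ 0.5914 -0.0277  0.085 ]
red [333. 351.] 198 [ 0.5294 -0.2296  0.085 ]
scene blue [187.  296.4] 281 [0.4269 0.4234 0.05  ]
scene blue [224.3 281.7] 279 [0.4216 0.332  0.05  ]
scene blue [353.2  94.1] 240 [ 0.9706 -0.3978  0.05  ]
top blue [416.4  91.2] 557 [ 0.8941 -0.3137  0.05  ]
top blue [594.  241.9] 39 [ 0.3648 -0.8704  0.05  ]
```

The screws are at (0.544, -0.022) with slot angle 30°, and at (0.632, -0.034) with slot angle 29°. Next I'll look at the key from above.

send_rows([
  [85,53,-25,-10,0,0,-4],
  [85,106,-51,-22,0,0,-8],
  [85,159,-77,-22,0,0,-12],
  [85,212,-102,-22,0,0,-16],
  [85,265,-128,-22,0,0,-20],
  [85,317,-153,-22,0,0,-24],
  [85,317,-153,-22,0,0,-24],
  [85,317,-153,-22,0,0,-24],
  [85,317,-153,-22,0,0,-24],
])

```text
t: 10.7
tcp_pos: [0.4304, 0.3082, 0.2802]
eef_rot: [1.872, 2.522, -0.001]
contact_force: [-0.0, -0.7, 0.1]
grip_width: 0.997
gripper_force: 0.0
```

Run:
```python
from meas import *
o=arm.get_obs(); print(o["t"],o["tcp_pos"],yaw(),np.round(o["joint_positions"],2),np.abs(o["joint_velocities"]).max())
c,im=snap("wrist","w5.png"); np.savez("w5.npz",K=c[0],k1=c[1],R=c[2],t=c[3])
h=cv2.cvtColor(im,cv2.COLOR_RGB2HSV); m=(h[...,0]>4)&(h[...,0]<16)&(h[...,1]>170)&(h[...,2]>100)
for ce,b in blobs(m,3,100):
    ys,xs=np.nonzero(b); q=np.c_[xs,ys].astype(np.float32); print(ce,b.sum(),cv2.minAreaRect(q))
    P=back(c,cv2.boxPoints(cv2.minAreaRect(q)),.141); print(P.round(4))
for th in ["slot_key","key_stand"]:
    for d in arm.masks_of("wrist",th)[:3]: print(th,round(d["score"],2),np.round(d["pixel"]),d["region"].sum())
```

```text
10.7 [0.43035319 0.30823152 0.28024673] 106.82225340960473 [-0.42  0.33 -0.41  1.73  0.15  1.1  -0.57] 0.004174043473812538
[343.9220104  154.35701906] 577 ((344.4978942871094, 157.05653381347656), (19.40128517150879, 66.25472259521484), 2.1610796451568604)
[[0.4409 0.3073 0.141 ]
 [0.4263 0.3604 0.141 ]
 [0.4411 0.3643 0.141 ]
 [0.4567 0.3115 0.141 ]]
slot_key 0.94 [340. 151.] 3153
key_stand 0.64 [334. 118.] 664
key_stand 0.63 [359.  55.] 1680
```

View pics/w5.png

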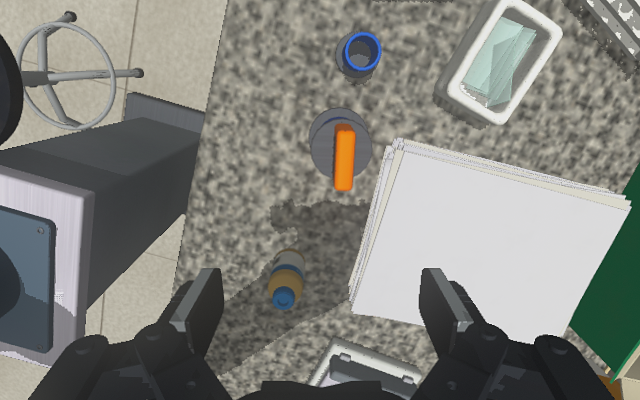

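The key stands in the larger stand with its grip at (345,160) and collar centred near (340,145). The look-alike stand is at (360,52). I'll refine the numbers.

Run:
```python
from meas import *
z=np.load("w5.npz"); c=(z["K"],float(z["k1"]),z["R"],z["t"]); im=cv2.imread("pics/w5.png")[:,:,::-1].copy()
h=cv2.cvtColor(im,cv2.COLOR_RGB2HSV); m=(h[...,0]>4)&(h[...,0]<16)&(h[...,1]>170); print(np.unique(h[...,2][m]//20*20,return_counts=True))
m&=h[...,2]>200; b=blobs(m,1)[0][1]; ys,xs=np.nonzero(b)
P=back(c,np.c_[xs,ys].astype(float),.141)[:,:2].astype(np.float32); print("top",cv2.minAreaRect(P),P.mean(0))
print("collar guess",back(c,[340.5,145],.091).round(4))
# model overlay for candidate (x,y,ang): collar circle, rim, grip
def circ(x,y,r,zz): a=np.linspace(0,6.283,60); return np.c_[x+r*np.cos(a),y+r*np.sin(a),0*a+zz]
vis=cv2.resize(im[:,:,::-1][90:220,270:420],None,fx=4,fy=4,interpolation=cv2.INTER_CUBIC)
x,y=(P.mean(0)+0); 
for pts,col in [(circ(x,y,.03,.091),(0,255,0)),(circ(x,y,.036,.008),(255,0,255))]:
    q=((proj(c,pts)-[270,90])*4).astype(np.int32); cv2.polylines(vis,[q],True,col,1)
cv2.imwrite("pics/ov.png",vis)
```

```text
(array([100, 120, 140, 160, 180, 200, 220], dtype=uint8), array([  2,  55,  69,  40,  38,  71, 304]))
top ((0.4417693614959717, 0.3336435854434967), (0.013898446224629879, 0.04879462346434593), 14.692254066467285) [0.44195977 0.33385423]
collar guess [[0.4402 0.3372 0.091 ]]
```

View pics/ov.png

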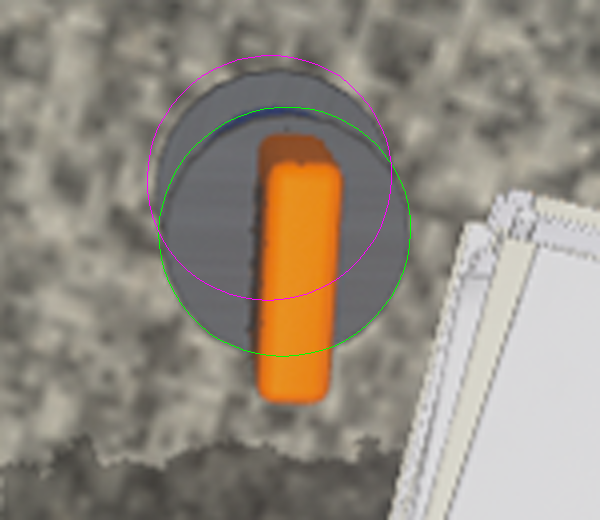

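The overlay fits: the key is at (0.442, 0.334) with its blade direction at 104.7°. I'll descend and grip it.

send_rows([
  [85,10,9,40,0,0,2],
  [85,21,18.5,80,0,0,2],
  [85,21,18.5,80,0,0,2],
  [85,21,18.5,120,0,0,2],
  [85,21,18.5,155,0,0,2],
  [85,21,18.5,180,0,0,2],
  [60,21,18.5,180,0,0,2],
  [30,21,18.5,180,0,0,2],
  [10,21,18.5,180,0,0,2],
  [10,21,18.5,180,0,0,2],
  [10,21,18.5,180,0,0,2],
  [10,21,18.5,180,0,0,2],
], grip_force=70)

```text
t: 12.35
tcp_pos: [0.4417, 0.3356, 0.1015]
eef_rot: [1.912, 2.492, 0.003]
contact_force: [-0.5, -0.8, 8.1]
grip_width: 0.179
gripper_force: 68.0
```

Run:
```python
from meas import *
o=arm.get_obs(); print(o["t"],o["tcp_pos"],yaw(),o["eef_rot"],o["ft_torque"],o["gripper_force"])
```

```text
12.35 [0.44166458 0.33563825 0.10150767] 104.98175581658587 [1.91249104 2.49158414 0.0027114 ] [-0.22436257  0.21618437 -0.0029692 ] 68.00332903862
```

The key is gripped at 15.3 mm opening with 68 N. I'll lift it and carry it to hover over the front screw at yaw 210°.

send_rows([
  [10,0,0,-40,0,0,0],
  [10,0,0,-85,0,0,0],
  [10,0,0,-120,0,0,0],
  [10,-40,1,-120,0,0,-10],
  [10,-82,2,-120,0,0,-20],
  [10,-124,2,-120,0,0,-30],
  [10,-166,3,-115,0,0,-40],
  [10,-208,4,-110,0,0,-50],
  [10,-250,5,-105,0,0,-60],
  [10,-292,6,-95,0,0,-70],
  [10,-334,6,-85,0,0,-80],
  [10,-371,7,-85,0,0,-90],
])

```text
t: 13.85
tcp_pos: [0.5436, -0.0233, 0.1848]
eef_rot: [0.417, -3.112, 0.0]
contact_force: [0.1, 0.2, -1.9]
grip_width: 0.175
gripper_force: 68.7
```

send_rows([
  [10,0,0,0,0,0,-8],
  [10,0,0,0,0,0,-15],
  [10,0,0,0,0,0,-15],
  [10,0,0,0,0,0,-15],
])

```text
t: 14.35
tcp_pos: [0.5438, -0.0213, 0.1854]
eef_rot: [-0.809, 3.036, -0.0]
contact_force: [0.1, -0.1, -1.9]
grip_width: 0.178
gripper_force: 68.8
```

Run:
```python
from meas import *
o=arm.get_obs(); print(o["t"],o["tcp_pos"],yaw(),o["eef_rot"],np.round(o["joint_positions"],2),o["grip_width"])
c,im=snap("wrist","w6.png"); np.savez("w6.npz",K=c[0],k1=c[1],R=c[2],t=c[3])
for r in brass(c,im): print("brass",r[0].round(4),r[1].round(4),round(r[2],1),r[3].round(),r[4])
```

```text
14.35 [ 0.54380771 -0.02128859  0.18544985] -150.15843421369468 [-8.08897277e-01  3.03562775e+00 -2.51977813e-04] [ 0.49  0.52 -0.8   1.83  0.45  0.98  1.59] 0.17774244003148415
brass [ 0.6335 -0.0391] [0.0347 0.0436] 29.0 [248. 264.] 253
```

View pics/w6.png

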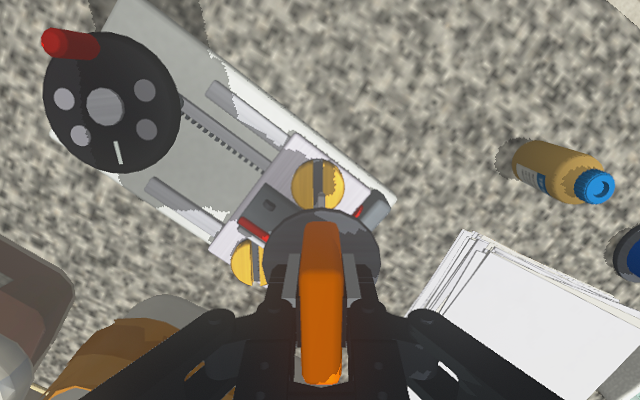

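The front screw is at (318,184) and its slot runs vertically in the image. The blade end shows beside it below the collar. I'll read the pixel profiles numerically.

Run:
```python
from meas import *
z=np.load("w6.npz"); c=(z["K"],float(z["k1"]),z["R"],z["t"]); im=cv2.imread("pics/w6.png")[:,:,::-1].copy()
o=arm.get_obs(); R=Rn.from_rotvec(o["eef_rot"]).as_matrix(); p=o["tcp_pos"]
T=lambda v: p+R@(np.array(v)/1000)
print("blade px",[proj(c,T([x,y,zz]))[0].round(1).tolist() for x,y,zz in [(15,0,86.5),(15,-1.5,86.5),(15,1.5,86.5),(15,-2.5,80),(15,2.5,80),(15,2.5,74.5),(8,0,72)]])
F=np.array([.5443,-.0215]); u=np.array([np.cos(np.radians(30.1)),np.sin(np.radians(30.1))])
print("slot px",[proj(c,[*(F-u*s),.058])[0].round(1).tolist() for s in (22,10,0) for s in [s/1000]])
h=cv2.cvtColor(im,cv2.COLOR_RGB2HSV)
for r in range(156,214,3): print(r,' '.join("%3d"%v if s>110 else "(%d)"%v for v,s in zip(h[r,300:342,2][::1],h[r,300:342,1])))
```

```text
blade px [[319.3, 186.4], [317.1, 186.4], [321.5, 186.4], [315.5, 189.3], [323.1, 189.3], [323.1, 191.8], [319.3, 203.3]]
slot px [[318.8, 162.9], [318.9, 177.6], [319.0, 189.6]]
156 (159) (159) (160) (159) (154) (195) (235) (240) (237) (235) (236) (237) (237) (237) (236) (234) (234) (235) (236) (237) (235) (229) (224) (219) (211) (195) (164) (131) (136) (205) (239) (242) (239) (238) (238) (238) (237) (235) (232) (229) (226) (223)
159 (160) (159) (156) (157) (160) (162) (160) (158) (142) (183) (163) (114) (101) (95) (102) (100) (99) (100) (99) (101) (106) (100) (94) (100) (162) (186) (204) (208) (184) (157) (132) (118) (122) (186) (216) (234) (239) (238) (238) (238) (237) (235)
162 (156) (160) (150) (135) (110) (94) (100) (117) 122 (120) (118) (121) (126) (113) (111) (98) (89) (90) (89) (90) (90) (90) (96) (122) 129 122 (118) 122 (115) (101) (94) (120) (157) (179) (158) (136) (128) (135) (199) (236) (239) (238)
165 (121) (117) (119) 122 131 142 150 156 161 162 165 168 147 (106) (90) (91) (91) (90) (90) (90) (90) (90) (114) 234 214 156 154 152 150 148 139 125 (115) 121 (127) (130) (15
[... 2451 characters left out ...]
16 (176) (197) (229) (233) (230)
207 (99) (118) 136 147 157 164 165 168 170 168 170 170 171 (132) (106) (103) (103) (97) (102) (104) (94) (89) (90) (101) (101) 166 205 226 234 232 241 238 226 194 (168) (197) (229) (233) (231) (229) (229) (229)
210 (80) (75) (72) (72) (69) (69) (69) (69) (70) (71) (71) (72) (73) (74) (73) (76) (77) (77) (81) (88) (91) (90) (87) (84) (84) (80) (78) (77) (77) (77) (76) (75) (74) (73) (69) (68) (68) (66) (76) (80) (125) (176)
213 (74) (77) (80) (81) (82) (84) (84) (84) (84) (86) (87) (86) (86) (84) (109) (120) (118) (116) (117) (116) (116) (117) (116) (117) (117) (118) (117) (119) (119) (119) (120) (121) (121) (119) (117) (114) (110) (109) (108) (108) (102) (88)
```

```bash
cat > fit.py <<'E'
from meas import *
from scipy.optimize import least_squares
def fit(c,im,p,R,cen0,rowmax=206,zs=.058):
    "screw centre in tool mm from the visible brass outline, slot middle line"
    h=cv2.cvtColor(im,cv2.COLOR_RGB2HSV); m=((h[...,0]>15)&(h[...,0]<32)&(h[...,1]>110)&(h[...,2]>110)).astype(np.uint8)
    u,v=proj(c,[*cen0,zs])[0]; n=[]
    for a in np.arange(-180,180,4):           # outermost brass pixel along rays, in world circle
        pts=np.c_[cen0[0]+np.linspace(.015,.028,80)*np.cos(np.radians(a)),cen0[1]+np.linspace(.015,.028,80)*np.sin(np.radians(a)),np.full(80,zs)]
        q=proj(c,pts); ok=[m[int(round(y)),int(round(x))] if 0<y<rowmax else 0 for x,y in q]
        k=np.nonzero(ok)[0]
        if len(k)>5 and k[-1]<76 and q[k[-1],1]<rowmax-2: n.append(pts[k[-1],:2])
    n=np.array(n); r=least_squares(lambda s: np.hypot(*(n-s).T)-.022,cen0,loss="soft_l1",f_scale=.0005)
    res=np.abs(r.fun).mean()*1e3; return r.x,len(n),res
E
python3 - <<'E'
from fit import *
z=np.load("w6.npz"); c=(z["K"],float(z["k1"]),z["R"],z["t"]); im=cv2.imread("pics/w6.png")[:,:,::-1].copy()
o=arm.get_obs(); R=Rn.from_rotvec(o["eef_rot"]).as_matrix(); p=o["tcp_pos"]
cen,n,res=fit(c,im,p,R,np.array([.5425,-.023])); print(cen,n,res,(R.T@np.r_[cen-p[:2],0]*1e3).round(2))
tool=lambda px,zz:(R.T@(back(c,px,zz)[0]-p)*1e3).round(2)
print("slot edges",[tool((cc,r),.058).tolist() for r in (168,186) for cc in (312.8,322.4)])
zb=p[2]-.0745
print("blade top face",[tool(q,zb).tolist() for q in [(317,201),(324.6,201),(320.8,197)]])
print("other screw", brass(c,im)[0][0], (R.T@np.r_[brass(c,im)[0][0]-p[:2],0]*1e3))
E
```

```text
[ 0.54325277 -0.02360378] 62 0.664717019408262 [ 1.69 -1.78  0.  ]
slot edges [[17.63, -5.3, 127.43], [17.62, 2.27, 127.43], [2.79, -5.43, 127.43], [2.77, 2.28, 127.43]]
blade top face [[8.7, -1.5, 74.5], [8.7, 3.47, 74.5], [11.47, 0.99, 74.5]]
other screw [ 0.63346392 -0.039141  ] [-6.87969015e+01 -6.01842979e+01  1.20511279e-02]
```

Relative measurement: the slot is about 2.6 mm towards -y and 4.5 mm towards +x of the blade in tool axes. I'll align, then lower.

send_rows([
  [10,4.5,-2.6,0,0,0,0],
  [10,4.5,-2.6,15,0,0,0],
  [10,4.5,-2.6,30,0,0,0],
  [10,4.5,-2.6,38,0,0,0],
  [10,4.5,-2.6,42,0,0,0],
  [10,4.5,-2.6,45,0,0,0],
  [10,4.5,-2.6,45,0,0,0],
  [10,4.5,-2.6,45,0,0,0],
])

```text
t: 15.4
tcp_pos: [0.5415, -0.0257, 0.1406]
eef_rot: [-0.813, 3.034, -0.0]
contact_force: [0.3, 0.8, -1.0]
grip_width: 0.176
gripper_force: 68.8
```

```bash
cat > st.py <<'E'
from h import *
o=arm.get_obs(); R=Rn.from_rotvec(o["eef_rot"]).as_matrix()
print("t",round(o["t"],2),"tcp",o["tcp_pos"].round(4),"yaw",round(yaw(),1),"Ftool",(R.T@o["contact_force"]).round(1),"M",np.round(o["ft_torque"],2),"w",round(o["grip_width"],3))
E
python3 st.py
```

```text
t 15.4 tcp [ 0.5415 -0.0257  0.1406] yaw -150.0 Ftool [-0.7  0.6  1. ] M [ 0.06 -0.01 -0.03] w 0.176
```

No contact force, and the tip is 4 mm inside the slot. I'll go 4 mm deeper, then start turning.

send_rows([
  [10,0,0,2,0,0,0],
  [10,0,0,4,0,0,0],
  [10,0,0,4,0,0,0],
])

```text
t: 15.78
tcp_pos: [0.5411, -0.0258, 0.1361]
eef_rot: [0.813, -3.034, -0.0]
contact_force: [-0.1, 0.3, -1.1]
grip_width: 0.176
gripper_force: 68.8
```

```bash
python3 st.py
python3 - <<'E'
import numpy as np
q=np.array([-4,1.1])
for f in range(8,97,8):
    a=np.radians(f); print(f,(q-np.array([[np.cos(a),-np.sin(a)],[np.sin(a),np.cos(a)]])@q).round(1))
E
```

```text
t 15.78 tcp [ 0.5411 -0.0258  0.1361] yaw -150.0 Ftool [-0.   0.3  1.1] M [0.02 0.02 0.03] w 0.176
8 [0.1 0.6]
16 [0.1 1.1]
24 [0.1 1.7]
32 [-0.   2.3]
40 [-0.2  2.8]
48 [-0.5  3.3]
56 [-0.9  3.8]
64 [-1.3  4.2]
72 [-1.7  4.6]
80 [-2.2  4.8]
88 [-2.8  5.1]
96 [-3.3  5.2]
```

send_rows([
  [10,0.1,0.6,0,0,0,8],
  [10,0.1,1.1,0,0,0,16],
  [10,0.1,1.7,0,0,0,24],
  [10,0,2.3,0,0,0,32],
  [10,0,2.3,0,0,0,32],
])

```text
t: 16.4
tcp_pos: [0.5402, -0.0237, 0.1364]
eef_rot: [0.053, 3.141, -0.001]
contact_force: [0.2, -0.6, -1.3]
grip_width: 0.182
gripper_force: 68.7
```

```bash
python3 st.py
```

```text
t 16.4 tcp [ 0.5402 -0.0237  0.1364] yaw 178.1 Ftool [-0.2 -0.6  1.3] M [-0.   -0.06  0.01] w 0.182
```

```bash
cat > slot.py <<'E'
from meas import *
import sys
def slotang(cx,cy,name="wrist",f=None):
    "angle (deg, rel tool x) of slot seen on ring 17..20.5 mm about tool point, camera-near side"
    o=arm.get_obs(); R=Rn.from_rotvec(o["eef_rot"]).as_matrix(); p=o["tcp_pos"]
    c,im=snap(name,f); h=cv2.cvtColor(im,cv2.COLOR_RGB2HSV); m=((h[...,0]>15)&(h[...,0]<32)&(h[...,1]>110)&(h[...,2]>80))
    for r in (16,18,20):
        a=np.arange(-90,90.1,3); s=""
        for x in a:
            X=p+R@np.array([cx+r*np.cos(np.radians(x)),cy+r*np.sin(np.radians(x)),0])/1e3; X[2]=.058
            u,v=proj(c,X)[0].round().astype(int); s+="#" if 0<=u<640 and 0<=v<400 and m[v,u] else "."
        print(r,s)
    print("mid = col 30, 3 deg per char")
E
cat > sa.py <<'E'
from slot import *
slotang(float(sys.argv[1]),float(sys.argv[2]),"wrist",sys.argv[3])
E
python3 sa.py -2.7 1 w7.png
```

```text
16 ....###################..........#########################...
18 ...#####################.........###########################.
20 .#######################........############################.
mid = col 30, 3 deg per char
```

The slot follows the key with about 7° of slack. I'll keep turning.

send_rows([
  [10,0.1,0.6,0,0,0,8],
  [10,0.1,1.1,0,0,0,16],
  [10,0.1,1.7,0,0,0,24],
  [10,0,2.3,0,0,0,32],
  [10,-0.2,2.8,0,0,0,40],
  [10,-0.2,2.8,0,0,0,40],
])

```text
t: 17.2
tcp_pos: [0.541, -0.0206, 0.1365]
eef_rot: [1.12, 2.934, 0.001]
contact_force: [2.9, 0.1, -2.3]
grip_width: 0.177
gripper_force: 68.7
```

```bash
python3 st.py
```

```text
t 17.2 tcp [ 0.541  -0.0206  0.1365] yaw 138.2 Ftool [-2.1  1.9  2.3] M [ 0.38 -0.58  0.04] w 0.177
```

send_rows([
  [10,0,0.3,0,0,0,4],
  [10,0,0.3,0,0,0,4],
])

```text
t: 17.45
tcp_pos: [0.5411, -0.0204, 0.1365]
eef_rot: [1.22, 2.894, 0.001]
contact_force: [2.4, 2.8, -2.3]
grip_width: 0.179
gripper_force: 68.7
```

```bash
python3 st.py; python3 sa.py -2.7 1 w8.png
```

```text
t 17.45 tcp [ 0.5411 -0.0204  0.1365] yaw 134.3 Ftool [0.4 3.7 2.3] M [ 0.54 -0.73  0.08] w 0.179
16 .....##################.........##########################...
18 ...#####################........############################.
20 ..######################.......#############################.
mid = col 30, 3 deg per char
```

send_rows([
  [10,0,0.3,0,0,0,4],
  [10,0,0.3,0,0,0,4],
])

```text
t: 17.75
tcp_pos: [0.5414, -0.0202, 0.1365]
eef_rot: [1.323, 2.849, 0.001]
contact_force: [3.1, 2.1, -0.8]
grip_width: 0.177
gripper_force: 68.7
```

```bash
python3 st.py
```

```text
t 17.75 tcp [ 0.5414 -0.0202  0.1365] yaw 130.2 Ftool [-0.4  3.8  0.8] M [ 0.73 -0.98  0.07] w 0.177
```

send_rows([
  [10,0,0.3,0,0,0,4],
  [10,0,0.3,0,0,0,4],
])

```text
t: 18.0
tcp_pos: [0.5416, -0.02, 0.1365]
eef_rot: [1.421, 2.801, 0.001]
contact_force: [3.4, 2.4, -1.6]
grip_width: 0.181
gripper_force: 68.7
```

```bash
python3 st.py; python3 sa.py -2.7 1 w9.png
```

```text
t 18.0 tcp [ 0.5416 -0.02    0.1365] yaw 126.2 Ftool [-0.1  4.2  1.6] M [ 0.89 -1.08  0.07] w 0.181
16 .....##################.........##########################...
18 ....####################........############################.
20 ..######################.......#############################.
mid = col 30, 3 deg per char
```

send_rows([
  [10,0,0.3,0,0,0,4],
  [10,0,0.3,0,0,0,4],
])

```text
t: 18.3
tcp_pos: [0.5418, -0.0198, 0.1365]
eef_rot: [1.518, 2.749, 0.001]
contact_force: [3.7, 3.9, -1.5]
grip_width: 0.181
gripper_force: 68.8
```

```bash
python3 st.py
```

```text
t 18.3 tcp [ 0.5418 -0.0198  0.1365] yaw 122.2 Ftool [1.4 5.2 1.5] M [ 0.9  -1.28  0.38] w 0.181
```

send_rows([
  [10,0,0.3,0,0,0,4],
  [10,0,0.3,0,0,0,4],
])

```text
t: 18.55
tcp_pos: [0.542, -0.0196, 0.1365]
eef_rot: [1.611, 2.696, 0.001]
contact_force: [4.0, 3.3, -1.6]
grip_width: 0.179
gripper_force: 70.0
```

```bash
python3 st.py; python3 sa.py -2.7 1 w10.png
```

```text
t 18.55 tcp [ 0.542  -0.0196  0.1365] yaw 118.3 Ftool [1.  5.1 1.6] M [ 0.93 -1.31  0.96] w 0.179
16 .....################.........############################...
18 ....##################.......##############################..
20 ..####################.......###############################.
mid = col 30, 3 deg per char
```

The moment about z jumped from 0.07 to 0.96 N·m and the slot stopped following, so the front screw is home. I'll ease back, lift, and carry the key over to the rear screw.

send_rows([
  [10,-0.1,-0.4,0,0,0,-6],
  [10,-0.1,-0.4,-10,0,0,-6],
  [10,-0.1,-0.4,-45,0,0,-6],
  [10,-0.1,-0.4,-72,0,0,-6],
  [10,-7,7,-72,0,0,-16],
  [10,-16,18,-72,0,0,-26],
  [10,-25,29,-72,0,0,-36],
  [10,-34,40,-72,0,0,-46],
  [10,-43,51,-72,0,0,-56],
  [10,-52,61,-72,0,0,-66],
  [10,-58,68,-72,0,0,-76],
  [10,-58,68,-60,0,0,-86],
])

```text
t: 20.1
tcp_pos: [0.6285, -0.0409, 0.1963]
eef_rot: [0.663, -3.069, 0.002]
contact_force: [-0.1, -0.6, -1.3]
grip_width: 0.181
gripper_force: 69.4
```

send_rows([
  [10,0,0,10,0,0,-5],
  [10,0,0,10,0,0,-5],
  [10,0,0,10,0,0,-5],
])

```text
t: 20.48
tcp_pos: [0.6284, -0.0399, 0.1865]
eef_rot: [0.784, -3.041, 0.001]
contact_force: [0.1, -0.6, -1.7]
grip_width: 0.176
gripper_force: 69.4
```

```bash
cat > rear.py <<'E'
from fit import *
o=arm.get_obs(); R=Rn.from_rotvec(o["eef_rot"]).as_matrix(); p=o["tcp_pos"]; print(p,yaw(),o["joint_positions"].round(2))
c,im=snap("wrist","w11.png"); np.savez("w11.npz",K=c[0],k1=c[1],R=c[2],t=c[3])
u,v=proj(c,[.6321,-.0355,.058])[0]; print("screw px",u,v)
try: cen,n,res=fit(c,im,p,R,np.array([.6316,-.036])); print(cen,n,res,(R.T@np.r_[cen-p[:2],0]*1e3).round(2))
except Exception as e: print(e)
h=cv2.cvtColor(im,cv2.COLOR_RGB2HSV)
tool=lambda px,zz:(R.T@(back(c,px,zz)[0]-p)*1e3)
for r in range(158,212,4):
    s=h[r,285:356]; print(r,''.join('#' if a[1]>110 and 14<a[0]<33 else '%x'%(a[2]//16) for a in s))
E
python3 rear.py
```

```text
[ 0.62841688 -0.03988225  0.18650442] -151.1003610940278 [ 0.42  0.63 -0.72  1.61  0.45  1.09  1.65]
screw px 322.11095904249356 195.30285736809356
[ 0.63285299 -0.03636296] 51 0.6039013072951575 [-5.58  0.94 -0.01]
158 899999999999999999999cdeeeeedc8777777777779cdddccb9777777779bcdddeeeedd
162 99999999999999999999999999999bcca987777777777779bddddcba866777778acddde
166 99999999999999999999999999999988777767776777777777778acdddccb866777768a
170 99999999999999999999986556#####655555555566#766666677777779cdddccb97667
174 9999999999999999877#############5555555558#########8777777777778bdddccb
178 999999999999996#################655555555###############9777777777778ac
182 9999999999998###################555555555###################dda77777777
186 999999999998####################5555555557###################bdeeeda777
190 99999999998#####################555555555a####################cdeeeeeee
194 89999999988#####################656666655######################deeeeeee
198 67888889988#####################678888876#####################bdeeedeee
202 88899abba987###################8678888876#####################ceeeeeddd
206 7766567789887##################8778777875###################ceeeedddeee
210 8889abbbaa9aaa87555434444444444444555555444444444444445##9deeeddeeedddd
```

The rear slot centre (column 321.0) and the blade (column 321.1) already line up. I'll make a small x correction and insert.

send_rows([
  [10,-2,0.2,10,0,0,0],
  [10,-2,0.2,25,0,0,0],
  [10,-2,0.2,37,0,0,0],
  [10,-2,0.2,42,0,0,0],
  [10,-2,0.2,46,0,0,0],
  [10,-2,0.2,46,0,0,0],
])

```text
t: 21.28
tcp_pos: [0.6305, -0.0381, 0.1402]
eef_rot: [0.787, -3.041, -0.0]
contact_force: [0.6, 0.3, -2.6]
grip_width: 0.179
gripper_force: 69.4
```

send_rows([
  [10,0,0,2,0,0,0],
  [10,0,0,4,0,0,0],
  [10,0,0,4,0,0,0],
])

```text
t: 21.65
tcp_pos: [0.6304, -0.0382, 0.1363]
eef_rot: [0.786, -3.042, 0.0]
contact_force: [-0.3, 0.4, -1.6]
grip_width: 0.178
gripper_force: 69.4
```

```bash
python3 st.py
```

```text
t 21.65 tcp [ 0.6304 -0.0382  0.1363] yaw -151.0 Ftool [0.1 0.5 1.6] M [ 0.02 -0.01  0.04] w 0.178
```

Seated without force. I'll turn the rear screw the same way.

send_rows([
  [10,0.1,0.6,0,0,0,8],
  [10,0.1,1.1,0,0,0,16],
  [10,0.1,1.7,0,0,0,24],
  [10,0,2.3,0,0,0,32],
  [10,-0.2,2.8,0,0,0,40],
  [10,-0.2,2.8,0,0,0,40],
])

```text
t: 22.4
tcp_pos: [0.6295, -0.0356, 0.1364]
eef_rot: [0.3, 3.127, -0.001]
contact_force: [0.2, -0.7, -2.1]
grip_width: 0.181
gripper_force: 69.4
```

```bash
python3 st.py; python3 sa.py -3 1 w12.png
```

```text
t 22.4 tcp [ 0.6295 -0.0356  0.1364] yaw 169.1 Ftool [-0.4 -0.7  2.1] M [-0.09 -0.13  0.  ] w 0.181
16 .....##################..........########################....
18 ...#####################........###########################..
20 ..#######################.......############################.
mid = col 30, 3 deg per char
```

send_rows([
  [10,0.1,0.6,0,0,0,8],
  [10,0.1,1.1,0,0,0,16],
  [10,0.1,1.7,0,0,0,24],
  [10,0,2.3,0,0,0,32],
  [10,-0.2,2.8,0,0,0,40],
  [10,-0.2,2.8,0,0,0,40],
])

```text
t: 23.2
tcp_pos: [0.6306, -0.0326, 0.1365]
eef_rot: [1.347, 2.837, 0.001]
contact_force: [2.2, 0.2, -0.7]
grip_width: 0.18
gripper_force: 69.4
```

```bash
python3 st.py; python3 sa.py -3 1 w13.png
```

```text
t 23.2 tcp [ 0.6306 -0.0326  0.1365] yaw 129.2 Ftool [-1.2  1.8  0.7] M [ 0.17 -0.6   0.06] w 0.18
16 .....##################.........#########################....
18 ...#####################........###########################..
20 ..######################.......#############################.
mid = col 30, 3 deg per char
```

send_rows([
  [10,0,0.3,0,0,0,4],
  [10,0,0.3,0,0,0,4],
])

```text
t: 23.5
tcp_pos: [0.6308, -0.0324, 0.1366]
eef_rot: [1.445, 2.789, 0.001]
contact_force: [2.0, 0.2, -1.7]
grip_width: 0.177
gripper_force: 69.5
```

```bash
python3 st.py
```

```text
t 23.5 tcp [ 0.6308 -0.0324  0.1366] yaw 125.2 Ftool [-0.9  1.7  1.7] M [ 0.33 -0.85  0.08] w 0.177
```

send_rows([
  [10,0,0.3,0,0,0,4],
  [10,0,0.3,0,0,0,4],
])

```text
t: 23.75
tcp_pos: [0.631, -0.0322, 0.1365]
eef_rot: [1.541, 2.737, 0.001]
contact_force: [3.7, 1.1, 0.0]
grip_width: 0.175
gripper_force: 69.7
```

```bash
python3 st.py
```

```text
t 23.75 tcp [ 0.631  -0.0322  0.1365] yaw 121.2 Ftool [-0.9  3.7 -0. ] M [ 0.35 -1.01  0.52] w 0.175
```

send_rows([
  [10,0,0.3,0,0,0,4],
  [10,0,0.3,0,0,0,4],
])

```text
t: 24.0
tcp_pos: [0.6312, -0.032, 0.1366]
eef_rot: [1.634, 2.682, 0.001]
contact_force: [3.0, 2.0, -1.0]
grip_width: 0.175
gripper_force: 71.7
```

```bash
python3 st.py; python3 sa.py -3 1 w14.png
```

```text
t 24.0 tcp [ 0.6312 -0.032   0.1366] yaw 117.3 Ftool [0.4 3.6 1. ] M [ 0.39 -1.09  1.16] w 0.175
16 .....################.........###########################....
18 ....#################........##############################..
20 ..####################.......###############################.
mid = col 30, 3 deg per char
```

Both screws are home: the moment reached 1.16 N·m and the end angle matches the front one. I'll ease back, lift, and take the key back over its stand.

send_rows([
  [10,-0.1,-0.4,0,0,0,-6],
  [10,-0.1,-0.4,-10,0,0,-6],
  [10,-0.1,-0.4,-45,0,0,-6],
  [10,-0.1,-0.4,-80,0,0,-6],
  [10,50,0,-80,0,0,-2],
  [10,105,0,-80,0,0,2],
  [10,160,0,-80,0,0,6],
  [10,215,0,-80,0,0,10],
  [10,270,0,-80,0,0,12],
  [10,325,0,-80,0,0,12],
  [10,380,0,-80,0,0,12],
  [10,413,0,-80,0,0,12],
])

```text
t: 25.55
tcp_pos: [0.4409, 0.3371, 0.2164]
eef_rot: [-1.909, -2.494, 0.003]
contact_force: [0.7, -0.8, -0.6]
grip_width: 0.179
gripper_force: 69.8
```

send_rows([
  [10,0,0,0,0,0,0],
  [10,0,0,0,0,0,0],
])

```text
t: 25.8
tcp_pos: [0.4434, 0.3341, 0.2161]
eef_rot: [1.913, 2.491, -0.003]
contact_force: [1.0, 0.3, -1.4]
grip_width: 0.178
gripper_force: 69.8
```

```bash
python3 st.py
python3 - <<'E'
from h import *
print(shift([.4417,.3356,.1015],105))
c,im=snap("wrist","w15.png")
# rim of tube: blue pixels
h=cv2.cvtColor(im,cv2.COLOR_RGB2HSV); m=(h[...,0]>105)&(h[...,0]<125)&(h[...,1]>150)
from meas import blobs
for ce,b in blobs(m,4,30): ys,xs=np.nonzero(b); print(ce.round(),b.sum(),xs.min(),xs.max(),ys.min(),ys.max(),back(c,[ce],.08)[0].round(4))
print("rim pred",proj(c,[[.4426,.3328,.085],[.4426,.3328,.008]]).round())
E
```

```text
t 25.8 tcp [0.4434 0.3341 0.2161] yaw 105.0 Ftool [0.  1.  1.4] M [-0.07 -0.03  0.06] w 0.178
(array([  2.1,  -1.1, 114.6]), np.float64(-0.0))
[322. 180.] 687 292 352 161 210 [0.4417 0.3389 0.08  ]
[343.  72.] 497 322 364 50 94 [0.4354 0.425  0.08  ]
rim pred [[321. 189.]
 [321. 167.]]
```

View pics/w15.png

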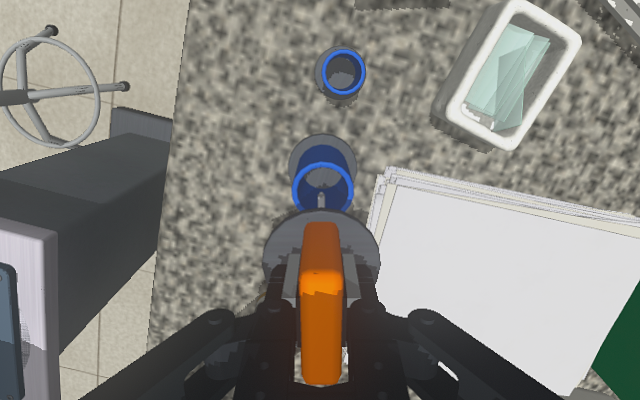

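The tube rim is centred at about (322,190), with the blade end at (321,200) just over it. The look-alike stand is well clear at (342,72). I'll lower to the original grasp pose.

send_rows([
  [10,2,-1,20,0,0,0],
  [10,2,-1,40,0,0,0],
  [10,2,-1,60,0,0,0],
  [10,2,-1,60,0,0,0],
])

```text
t: 26.35
tcp_pos: [0.4419, 0.3351, 0.1551]
eef_rot: [-1.915, -2.49, 0.005]
contact_force: [-0.2, 0.6, -0.7]
grip_width: 0.178
gripper_force: 69.7
```

send_rows([
  [10,0,0,20,0,0,0],
  [10,0,0,40,0,0,0],
  [10,0,0,49,0,0,0],
  [10,0,0,53,0,0,0],
  [10,0,0,54,0,0,0],
  [10,0,0,54,0,0,0],
])

```text
t: 27.1
tcp_pos: [0.4421, 0.3375, 0.1028]
eef_rot: [1.912, 2.492, 0.001]
contact_force: [0.2, -0.5, -1.4]
grip_width: 0.175
gripper_force: 69.7
```

```bash
python3 st.py
```

```text
t 27.1 tcp [0.4421 0.3375 0.1028] yaw 105.0 Ftool [-0.5  0.1  1.4] M [0.02 0.02 0.  ] w 0.175
```

send_rows([
  [10,0,0,1,0,0,0],
  [10,0,0,2,0,0,0],
  [10,0,0,2,0,0,0],
])

```text
t: 27.48
tcp_pos: [0.4421, 0.3375, 0.1015]
eef_rot: [1.913, 2.492, 0.002]
contact_force: [-3.1, -2.2, 11.1]
grip_width: 0.179
gripper_force: 71.7
```

send_rows([
  [10,0,0,1,0,0,0],
  [10,0,0,1,0,0,0],
])

```text
t: 27.72
tcp_pos: [0.4421, 0.3375, 0.1014]
eef_rot: [1.912, 2.491, 0.003]
contact_force: [-5.2, -4.1, 22.6]
grip_width: 0.18
gripper_force: 73.4
```

The collar is on the rim. I'll relieve the load, release and retreat upwards.

send_rows([
  [10,0,0,-2,0,0,0],
  [10,0,0,-2,0,0,0],
  [20,0,0,-2,0,0,0],
  [35,0,0,-2,0,0,0],
  [60,0,0,-2,0,0,0],
  [85,0,0,-2,0,0,0],
  [85,0,0,-2,0,0,0],
  [85,0,0,-2,0,0,0],
  [85,0,0,-60,0,0,0],
  [85,0,0,-120,0,0,0],
  [85,-20,0,-180,0,0,0],
  [85,-26,-20,-180,0,0,0],
], grip_force=20)

```text
t: 29.22
tcp_pos: [0.4318, 0.3074, 0.2837]
eef_rot: [1.914, 2.488, 0.013]
contact_force: [-0.1, -0.2, -1.4]
grip_width: 0.995
gripper_force: 0.0
```

send_rows([
  [85,0,0,0,0,0,0],
  [85,0,0,0,0,0,0],
])

```text
t: 29.48
tcp_pos: [0.4294, 0.3071, 0.2789]
eef_rot: [-1.912, -2.492, 0.001]
contact_force: [-0.2, 0.4, -0.2]
grip_width: 0.997
gripper_force: 0.0
```

```bash
python3 st.py
python3 - <<'E'
from meas import *
c,im=snap("wrist","w16.png"); h=cv2.cvtColor(im,cv2.COLOR_RGB2HSV); m=(h[...,0]>4)&(h[...,0]<16)&(h[...,1]>170)&(h[...,2]>200)
b=blobs(m,1)[0][1]; ys,xs=np.nonzero(b); P=back(c,np.c_[xs,ys].astype(float),.141)[:,:2].astype(np.float32); print("grip top",cv2.minAreaRect(P),P.mean(0),(xs.min(),xs.max(),ys.min(),ys.max()))
for n in ["scene","top"]:
    snap(n,"e_%s.png"%n)
    for f0 in ["a.png" if n=="scene" else "b.png"]:
        d=cv2.absdiff(cv2.imread("pics/"+f0),cv2.imread("pics/e_%s.png"%n)).max(2)>45
        for ce,b in blobs(d,8,15): ys,xs=np.nonzero(b); print(n,"diff",ce.round(),b.sum(),xs.min(),xs.max(),ys.min(),ys.max())
    for th in ["reagent_a","tip_box_yellow","slot_key"]:
        print(th,[(np.round(d["pixel"]),round(d["score"],2)) for d in arm.masks_of(n,th)[:2]])
ct=cam("top"); im=cv2.imread("pics/e_top.png")[:,:,::-1].copy(); print([(r[0].round(4),round(r[2],1)) for r in brass(ct,im)])
E
```

```text
t 29.48 tcp [0.4294 0.3071 0.2789] yaw 105.0 Ftool [ 0.5 -0.1  0.2] M [-0.02 -0.07 -0.03] w 0.997
grip top ((0.44153502583503723, 0.33507654070854187), (0.013695676811039448, 0.04968433827161789), 15.795742988586426) [0.44137427 0.3354546 ] (np.int64(337), np.int64(354), np.int64(127), np.int64(187))
scene diff [518. 119.] 35025 404 639 0 286
scene diff [214.  57.] 12251 125 384 0 160
scene diff [217. 186.] 1470 191 238 145 222
scene diff [329. 187.] 1130 299 356 168 207
scene diff [520. 324.] 483 509 532 291 357
scene diff [456. 356.] 282 435 478 342 366
scene diff [456. 247.] 261 445 467 231 264
scene diff [420. 314.] 196 413 428 304 324
reagent_a [(array([289., 253.]), 0.87), (array([417., 224.]), 0.83)]
tip_box_yellow []
slot_key [(array([220., 268.]), 0.96), (array([322., 190.]), 0.18)]
top diff [538. 354.] 18150 359 639 249 399
top diff [233. 305.] 14727 129 313 164 399
top diff [345. 178.] 958 326 365 157 200
top diff [150. 163.] 516 131 167 149 176
top diff [309. 368.] 284 298 322 356 379
top diff [352. 317.] 195 336 370 313 322
top diff [169. 254.] 166 157 183 245 263
top diff [187. 234.] 140 175 198 225 244
reagent_a [(array([280., 226.]), 0.44)]
tip_box_yellow [(array([447., 242.]), 0.85), (array([384., 180.]), 0.73)]
slot_key [(array([225., 217.]), 0.5)]
[]
```

The key is back within 2 mm of where it stood, upright and hanging by its collar, and the bystanders haven't moved. As a last check I'll look at the saddle and screws from the earlier viewing pose.

send_rows([
  [85,-58,4,0,0,0,4],
  [85,-116,8,0,0,0,8],
  [85,-174,12,5,0,0,12],
  [85,-232,16,10,0,0,16],
  [85,-290,20,15,0,0,20],
  [85,-349,23.5,20,0,0,22],
  [85,-349,23.5,20,0,0,22],
  [85,-349,23.5,20,0,0,22],
  [85,-349,23.5,20,0,0,22],
])

```text
t: 31.05
tcp_pos: [0.5421, -0.0224, 0.2594]
eef_rot: [-2.35, -2.084, -0.001]
contact_force: [0.3, -0.5, 0.3]
grip_width: 0.997
gripper_force: 0.0
```

```bash
python3 st.py
python3 - <<'E'
from meas import *
c,im=snap("wrist","w17.png")
for r in brass(c,im): print("brass",r[0].round(4),r[1].round(4),round(r[2],1),r[3].round(),r[4])
for ce,b in blobs(red(im),6,20): X=back(c,ce,.085)[0]; print("red",ce.round(),b.sum(),X.round(4))
cc,i2=snap("scene","f.png")
for th in ["reagent_a","tip_box_yellow","slot_key"]:
    print(th,[(np.round(d["pixel"]),round(d["score"],2)) for d in arm.masks_of("scene",th)[:2]])
E
```

```text
t 31.05 tcp [ 0.5421 -0.0224  0.2594] yaw 83.1 Ftool [-0.4  0.4 -0.3] M [ 0.04  0.01 -0.  ] w 0.997
brass [ 0.5444 -0.0216] [0.042  0.0434] 131.8 [324. 166.] 231
brass [ 0.6325 -0.0343] [0.0424 0.0434] 131.7 [413. 168.] 262
red [375. 173.] 407 [ 0.5914 -0.0274  0.085 ]
red [332. 348.] 253 [ 0.529  -0.2255  0.085 ]
reagent_a [(array([419., 224.]), 0.52)]
tip_box_yellow []
slot_key [(array([219., 264.]), 0.59)]
```

```bash
python3 -c "
from plant import arm
print(arm.job_done())"
```

```text
the job is handed in; nothing more can be done
None
```

I handed the job in at about 31 s: the blade holder is at its stop, both clamp screws are turned home with the key, and the key is back upright in its stand and released; the bottles and tip box showed no sign of having moved.

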